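# Put the mixed-up seed canisters back on their dosing stations

### The job

The seed canisters on the seeding bench are mixed up: two or three of them stand on a station of another colour, and the freshly filled green one still waits on the plywood tray. Sort it out, parking a canister on whatever spot is free on the way, so that every canister ends up standing upright and flat inside the round rim of the station of its own colour. Never tip a canister over.

Things in the scene. Friction and masses are not known exactly. Their poses are not given: they have to be found in the camera images.
- can_red: seed canister with a red lid and a red band round its white side, a closed upright cylinder, 50 mm diameter, 92 mm tall, about 0.2 kg (varies). Origin at the centre of its underside, z up along its axis; it is round, so its yaw does not matter.
- can_yellow: seed canister with a yellow lid and a yellow band round its white side, a closed upright cylinder, 50 mm diameter, 92 mm tall, about 0.2 kg (varies). Origin at the centre of its underside, z up along its axis; it is round, so its yaw does not matter.
- can_blue: seed canister with a blue lid and a blue band round its white side, a closed upright cylinder, 50 mm diameter, 92 mm tall, about 0.2 kg (varies). Origin at the centre of its underside, z up along its axis; it is round, so its yaw does not matter.
- can_green: seed canister with a green lid and a green band round its white side, a closed upright cylinder, 50 mm diameter, 92 mm tall, about 0.2 kg (varies). Origin at the centre of its underside, z up along its axis; it is round, so its yaw does not matter.
- station_red: red dosing station, fixed to the bench: a red 104 x 104 mm base plate, 6 mm thick, with a round red cup on it: flat steel-faced floor 10 mm above the bench, round rim 78 mm inside diameter, 90 mm outside, its top 16 mm above the bench (6 mm above the floor). Origin at the centre of its underside, on the bench top; z up. Holds one canister.
- station_yellow: yellow dosing station, fixed to the bench: a yellow 104 x 104 mm base plate, 6 mm thick, with a round yellow cup on it: flat steel-faced floor 10 mm above the bench, round rim 78 mm inside diameter, 90 mm outside, its top 16 mm above the bench (6 mm above the floor). Origin at the centre of its underside, on the bench top; z up. Holds one canister.
- station_blue: blue dosing station, fixed to the bench: a blue 104 x 104 mm base plate, 6 mm thick, with a round blue cup on it: flat steel-faced floor 10 mm above the bench, round rim 78 mm inside diameter, 90 mm outside, its top 16 mm above the bench (6 mm above the floor). Origin at the centre of its underside, on the bench top; z up. Holds one canister.
- station_green: green dosing station, fixed to the bench: a green 104 x 104 mm base plate, 6 mm thick, with a round green cup on it: flat steel-faced floor 10 mm above the bench, round rim 78 mm inside diameter, 90 mm outside, its top 16 mm above the bench (6 mm above the floor). Origin at the centre of its underside, on the bench top; z up. Holds one canister.
- tray: plywood delivery tray, fixed to the bench, natural wood colour: square, 104 x 104 mm outside, 92 x 92 mm inside, floor 10 mm above the bench, rim top 16 mm above the bench. Origin at the centre of its underside, on the bench top. Holds one canister.
Not all that is in view belongs to the job. Leave any purple look-alike of the can_blue alone. What is shaped like the can_red but purple is not meant.

How it is judged:
By the outcome, as a careful person would: the job done as asked, in the order asked, and still so for the second after the job is handed in, with the robot touching nothing.
It also fails if it takes over 112 s, if anything falls off the work surface, if the arm or the gripper's body presses on something with over 40 N, if the wrist force passes 120 N, or if a joint passes its speed limit or range.

### The arm

A 6-joint arm with a two-finger parallel gripper is mounted at the origin on the work surface. World frame = base frame: x ahead of the robot, y to its left, z up, the work surface at z = 0. Lengths are in m, angles in degrees, forces in N, time in s.
With the tool pointing down it reaches from about 0.375 to 0.9 m from the base axis. Payload 3.1 kg.
Tool frame: the origin (TCP) lies between the finger pads; the fingertips stand 25 mm ahead of it and the grasp point (between the pads) lies 6 mm ahead of it; z points along the fingers, y is the direction in which the jaws open and shut (so a half turn about z gives the same grasp; the last joint's range is limited). The gripper opens to 85 mm and grips with 20 to 120 N. Pads are 22 mm wide; open, the fingers measure 114 mm over their backs; the gripper's body (76 mm by 85 mm) begins 54 mm behind the grasp point. The pads swing forward as they close: fully open they stand 13 mm farther back than shut.
Start: joints at [-87.405, 30.224, 82.088, -0, 67.689, -10.227], TCP at [0.139, -0.609, 0.256] pointing down, gripper open.
Joint ranges: [-176.69, 176.69], [-43.24, 126.21], [12.49, 139.97], [-82, 262], [0, 151.66], [-163.58, 163.58]. Speed limits (degrees/s): [159.86, 159.86, 180, 180, 180, 180].

### API

Orientations are given as [roll, pitch, yaw] about the fixed x, y, z axes, in that order (R = Rz(yaw) Ry(pitch) Rx(roll)).
In Python, from rig import env gives the robot as it stands.
- The arm moves only by the tool move_arm, never from a script. Its argument "moves" is a list that holds one entry, the list of rows, each a list of 5 numbers: the opening, from 0 (shut) to 1 (fully open), then the shift along the world's x, y, z in m, then the turn about the world's z in rad. In form: [[[grip, tx, ty, tz, roll], ...]]. A call has 1 to 12 rows; each row is the pose to reach, as a shift and turn from the pose commanded when the call began; what a row does not reach only later rows make up. A row lasts 1/10 s, in which the tool goes at most 50 mm and 8.59 degrees, less where a joint would pass 70% of its speed; a pose out of reach is approached as far as the arm can. A call with a gripper value outside its range is refused whole. The fingers move at their own pace and stop on an object; "squeeze" is the grip in N (left out, the last holds). Time passes only in rows, so rows that repeat a pose let the fingers close. It gives the time, the measured TCP pose, the force and the opening at its end, in the units of the state.
- env.state(): the state, without advancing time (a new reading comes with each control period).
- env.camera(name): name is "scene" or "top" or "wrist"; returns a dict with "color" (384x512x3 uint8, blue, green, red), "mtx" (3x3 intrinsics, pixels), "eye" and "attitude" of the camera in the world. Camera axes: x right, y up, looking along -z (the intrinsics and any distortion apply to the point x, -y, -z); pixel columns grow to the right and rows downward; lengths in m; the calibration is good to about 2 mm. A picture is of the moment at which its call begins. There is no depth.
- env.job_done(): hands the job in, once; it reports no verdict.
The state is a dict: "clock": time; "joint_positions": joint angles; "qd": joint speeds; "tau": joint torques, N m; "eef_pos": TCP position; "orientation": TCP orientation; "wrist_force": force on the tool from outside, world axes, zero at the start; "moment": the same for the moment, N m; "width": finger opening in m.
Only numpy, scipy, OpenCV 4.12 (cv2) and the standard library are available. Lean on these libraries where they do the work, as an engineer would, in place of code of your own. Each camera call takes 0.05 s, during which the arm holds its last target.

## Working session

There is one attempt and no reset: what is moved stays moved. The work goes in short steps, Python scripts to look and compute and a tool call to move; the robot and the scene stay as the last step left them, time stands still between calls to the robot, and variables do not carry over. Pictures are saved under pics/ and viewed, and the job is handed in when it is done.

Besides the shell and the picture viewer there is one more tool, called after "Request:" by a JSON object that holds its "method" and its "body", one argument or row to a line. move_arm: Moves the arm, as the interface text tells. Its arguments: {"type":"object","properties":{"moves":{"type":"array","items":{"type":"array","items":{"type":"array","items":{"type":"number"}}}},"squeeze":{"type":"number"}},"required":["moves"]}

```bash
ls; mkdir -p pics
python3 - <<'E'
from rig import env
import cv2,json,numpy as np
print(env.state())
for n in("scene","top"):
    c=env.camera(n); cv2.imwrite(f"pics/{n}0.png",c["color"]); print(n,c["mtx"],c["eye"],c["attitude"],[k for k in c])
E
```

```text
pics
{'clock': 0.0, 'joint_positions': array([-8.74052837e+01,  3.02795612e+01,  8.21553731e+01, -4.19939785e-04,
        6.76908131e+01, -1.02243767e+01]), 'qd': array([-0.00672734, -0.10415554, -0.02152815,  0.06696006,  0.0650686 ,
        0.01083103]), 'tau': array([-2.67959251e-03, -4.42357743e+01, -1.78023612e+01, -5.23277304e-04,
        8.36906140e-03, -9.43153054e-06]), 'eef_pos': array([ 0.1386985 , -0.60873909,  0.25533281]), 'orientation': array([-1.79876180e+02, -2.19385987e-02,  1.28192291e+01]), 'wrist_force': array([ 0.28964999, -0.28796573,  0.24271458]), 'moment': array([-0.03938034, -0.01420097,  0.03526396]), 'width': 0.08568527281725563}
scene [[397.30233663   0.         257.14716817]
 [  0.         397.30233663 198.07372701]
 [  0.           0.           1.        ]] [0.92627646 0.06954044 0.71112692] [31.13340182  0.3272593  98.60351337] ['color', 'mtx', 'eye', 'attitude']
top [[402.25292172   0.         250.66022958]
 [  0.         402.25292172 192.60974349]
 [  0.           0.           1.        ]] [0.38016205 0.00534054 1.00269   ] [  7.81215115  -0.14592662 -89.74873011] ['color', 'mtx', 'eye', 'attitude']
```

View pics/scene0.png

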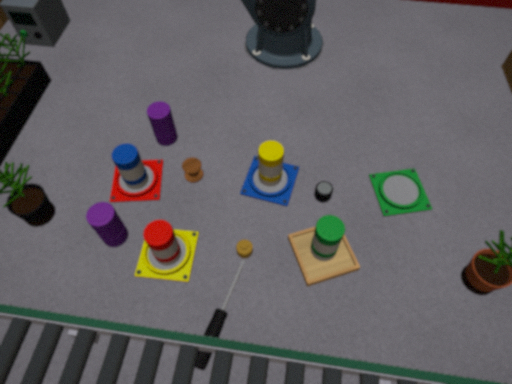

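View pics/top0.png

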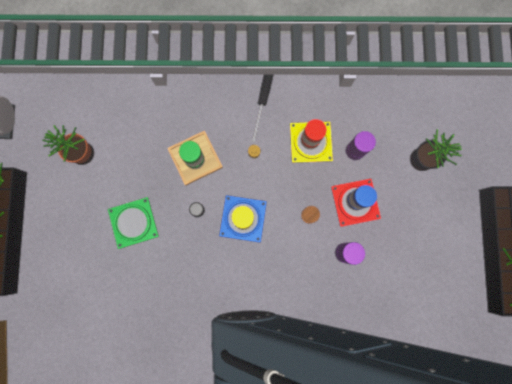

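The scene picture shows blue on the red station (130,165), red on yellow (162,240), yellow on blue (270,165), green on the tray (327,235), and the green station empty (400,190). There are purple look-alikes at (162,122) and (107,224). Next I'll measure positions.

```bash
cat > h.py <<'E'
import numpy as np,cv2
from scipy.spatial.transform import Rotation as R
def RT(c): return R.from_euler('xyz',c["attitude"],degrees=True).as_matrix(),np.array(c["eye"])
def ray(c,u,v,z):
    M,e=RT(c);K=c["mtx"]
    d=M@np.array([(u-K[0,2])/K[0,0],-(v-K[1,2])/K[1,1],-1]); return (e+d*(z-e[2])/d[2])[:2]
def proj(c,p):
    M,e=RT(c);K=c["mtx"];q=M.T@(np.asarray(p,float)-e)
    return np.array([K[0,2]+K[0,0]*q[0]/-q[2],K[1,2]+K[1,1]*q[1]/q[2]])
E
python3 - <<'E'
from h import *
from rig import env
ranges=dict(red=[(0,6),(174,180)],yellow=[(24,34)],blue=[(98,118)],green=[(50,75)],purple=[(130,155)])
for n in("top","scene"):
    c=env.camera(n);im=c["color"];h=cv2.cvtColor(im,cv2.COLOR_BGR2HSV)
    cv2.imwrite(f"pics/{n}_crop.png",cv2.resize(im[110:275,100:400] if n=="top" else im[95:290,80:440],None,fx=2.2,fy=2.2,interpolation=cv2.INTER_CUBIC))
    for k,rs in ranges.items():
        m=sum(cv2.inRange(h,(a,130,60),(b,255,255)) for a,b in rs)
        nn,l,s,ce=cv2.connectedComponentsWithStats(m.astype(np.uint8))
        for i in range(1,nn):
            if s[i,4]>60: print(n,k,s[i],ce[i].round(1),"z0",ray(c,*ce[i],0.006).round(3),"z.102",ray(c,*ce[i],.102).round(3))
E
```

```text
top red [305 119  21  23 360] [314.8 130.1] z0 [ 0.679 -0.16 ] z.102 [ 0.65  -0.144]
top red [332 179  49  47 839] [352.5 204.2] z0 [ 0.489 -0.251] z.102 [ 0.478 -0.226]
top yellow [290 122  43  41 785] [309.3 145.3] z0 [ 0.639 -0.145] z.102 [ 0.614 -0.131]
top yellow [232 206  22  23 378] [242.3 216.9] z0 [0.456 0.024] z.102 [0.449 0.022]
top blue [355 186  22  21 349] [365.1 195.9] z0 [ 0.51  -0.283] z.102 [ 0.497 -0.255]
top blue [220 196  46  46 891] [242.6 218.8] z0 [0.451 0.023] z.102 [0.444 0.021]
top green [ 56 135  17  20  77] [ 63.9 143.2] z0 [0.641 0.479] z.102 [0.616 0.433]
top green [180 142  20  20 317] [189.5 151.4] z0 [0.622 0.159] z.102 [0.598 0.144]
top green [433 143  22  12  72] [443.3 149.4] z0 [ 0.63  -0.486] z.102 [ 0.606 -0.438]
top green [109 198  49  50 843] [133.5 222.9] z0 [0.44  0.293] z.102 [0.434 0.265]
top purple [355 132  20  20 260] [364.9 140.9] z0 [ 0.651 -0.287] z.102 [ 0.625 -0.259]
scene red [421   0  91   8 384] [479.6   2.2] z0 [-0.254  0.548] z.102 [-0.093  0.482]
scene red [ 110  160   53   42 1020] [138.8 185. ] z0 [ 0.51  -0.251] z.102 [ 0
[... 281 characters left out ...]
ow [ 135  229   64   53 1342] [169.7 260.1] z0 [ 0.666 -0.142] z.102 [ 0.701 -0.113]
scene blue [112 144  26  25 492] [124.5 155.3] z0 [ 0.439 -0.306] z.102 [ 0.505 -0.255]
scene blue [241 157  58  49 955] [269.9 185.2] z0 [0.47  0.024] z.102 [0.532 0.03 ]
scene green [ 370  170   61   46 1069] [398.7 194.1] z0 [0.453 0.292] z.102 [0.517 0.262]
scene green [316 216  29  28 606] [329.8 228.8] z0 [0.555 0.155] z.102 [0.606 0.143]
scene green [ 13 308  32   9  75] [ 28.3 312.1] z0 [ 0.799 -0.364] z.102 [ 0.816 -0.305]
scene purple [148 102  22  19 332] [158.3 110.9] z0 [ 0.299 -0.269] z.102 [ 0.385 -0.223]
scene purple [ 87 203  28  26 536] [100.3 214.7] z0 [ 0.591 -0.307] z.102 [ 0.637 -0.256]
```

View pics/top_crop.png

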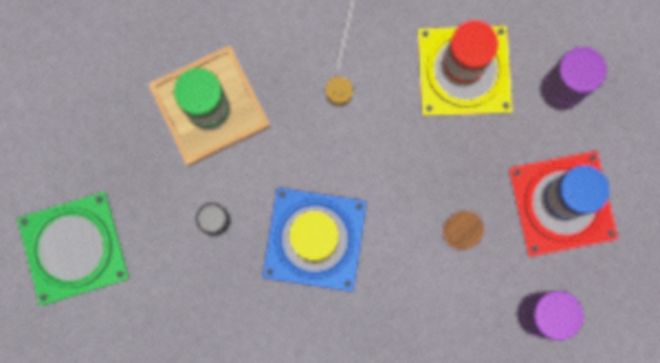

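View pics/scene_crop.png

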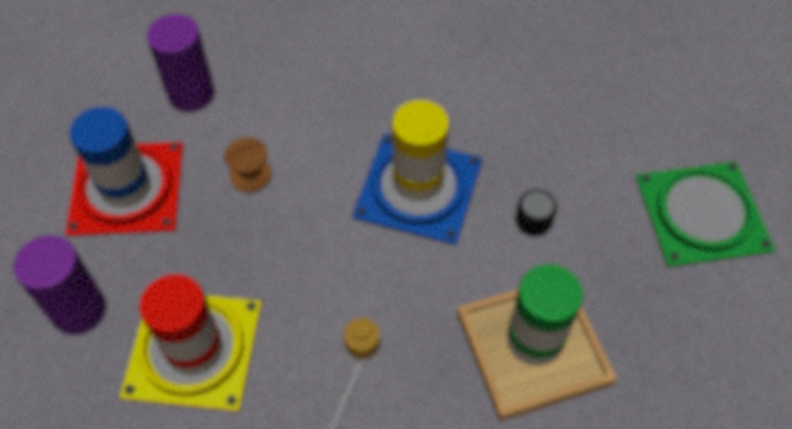

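Both crops agree on the layout. From the top crop I read the plate and tray corners, and I'll fit 104 mm squares to them.

Run:
```python
from h import *
from rig import env
C=dict(green=[(17,216),(106,194),(129,274),(40,304)],blue=[(278,187),(367,201),(352,291),(262,277)],yellow=[(418,30),(506,26),(512,111),(423,115)],red=[(510,166),(597,152),(617,238),(529,256)],tray=[(149,84),(230,47),(270,125),(188,164)])
c=env.camera("top");s=env.camera("scene")
for k,p in C.items():
    z=.016 if k=="tray" else .006
    q=np.array([ray(c,100+(u+.5)/2.2-.5,110+(v+.5)/2.2-.5,z) for u,v in p])
    d=np.linalg.norm(q-np.roll(q,1,0),axis=1)
    print(k,q.mean(0).round(4),"sides",d.round(3),"in scene",proj(s,[*q.mean(0),z]).round(0))
for k,p in dict(red=(.65,-.144),yellow=(.449,.022),blue=(.497,-.255),green=(.598,.144)).items():
    print(k,"lid in scene crop",((proj(s,[*p,.102])-[80,95])*2.2).round(0))
# purple in top, dims
h=cv2.cvtColor(c["color"],cv2.COLOR_BGR2HSV);m=cv2.inRange(h,(125,60,90),(165,255,255))
n,l,st,ce=cv2.connectedComponentsWithStats(m)
for i in range(1,n):
    if st[i,4]>40: print(st[i],ce[i].round(1),ray(c,*ce[i],.092).round(3))
# cup floor (grey) green station circle check, other obstacles
for nm,(u,v) in dict(brown=(463,230),dark=(212,218),mustard=(339,90)).items(): print(nm,ray(c,100+u/2.2,110+v/2.2,.03).round(3))
```

```text
green [0.4425 0.2944] sides [0.103 0.103 0.095 0.104] in scene [400. 190.]
blue [0.4527 0.0226] sides [0.103 0.102 0.103 0.102] in scene [270. 178.]
yellow [ 0.6486 -0.1496] sides [0.101 0.103 0.101 0.103] in scene [168. 251.]
red [ 0.4949 -0.2589] sides [0.104 0.101 0.1   0.102] in scene [138. 179.]
tray [0.6041 0.1436] sides [0.104 0.102 0.103 0.102] in scene [323. 249.]
red lid in scene crop [176. 297.]
yellow lid in scene crop [421. 119.]
blue lid in scene crop [101. 125.]
green lid in scene crop [551. 286.]
[353 131  23  28 401] [364.4 141.8] [ 0.626 -0.261]
[340 242  26  23 441] [353.  253.1] [ 0.369 -0.226]
brown [ 0.461 -0.142]
dark [0.473 0.135]
mustard [ 0.618 -0.005]
```

Request:
{"method": "move_arm", "body": {
  "moves": [
    [[1,0.02,0.03,0,0],[1,0.04,0.07,0,0],[1,0.06,0.11,0,0],[1,0.08,0.15,0,0],[1,0.1,0.19,0,0],[1,0.12,0.23,0,0],[1,0.14,0.27,0,0],[1,0.17,0.31,0,0],[1,0.2,0.35,0,0],[1,0.23,0.39,0,0],[1,0.26,0.43,0,0],[1,0.28,0.46,0,0]]
  ],
  "squeeze": 40
}}

```text
clock: 1.5
eef_pos: [0.4201, -0.1471, 0.2566]
orientation: [180.0, -0.1, 12.9]
wrist_force: [-0.5, -1.6, 0.8]
width: 0.0853
```

Request:
{"method": "move_arm", "body": {
  "moves": [
    [[1,0.03,0.04,0,0],[1,0.06,0.08,0,0],[1,0.09,0.12,0,0],[1,0.11,0.16,0,0],[1,0.13,0.2,0,0],[1,0.15,0.24,0,0],[1,0.169,0.27,0,0],[1,0.179,0.293,0,0],[1,0.179,0.293,0,0],[1,0.179,0.293,0,0]]
  ]
}}

```text
clock: 2.5
eef_pos: [0.5973, 0.1439, 0.2559]
orientation: [180.0, 0.1, 12.9]
wrist_force: [0.3, -0.5, -0.4]
width: 0.0857
```

Tracking is accurate. I'll check the centring with the wrist camera and recheck the whole bench from above.

Run:
```python
from h import *
from rig import env
c=env.camera("wrist");s=env.camera("scene")
cv2.imwrite("pics/w1.png",c["color"]);cv2.imwrite("pics/s1.png",s["color"])
print(proj(c,[.598,.144,.102]),proj(c,[.604,.1436,.016]))
```

```text
[256.03308949 182.41776423] [257.51029127 162.10049213]
```

View pics/w1.png

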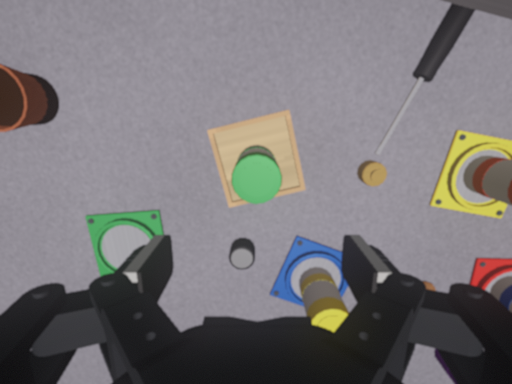

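The wrist view has the lid at (257,178) and the tray centre at (256,158). Both are about 4 px from the prediction, so my estimates are good to about 3 mm. I'll descend and grasp.

Request:
{"method": "move_arm", "body": {
  "moves": [
    [[1,0.001,0,-0.03,0],[1,0.002,0,-0.07,0],[1,0.002,0,-0.11,0],[1,0.002,0,-0.14,0],[1,0.002,0,-0.165,0],[1,0.002,0,-0.178,0],[0.4,0.002,0,-0.178,0],[0.3,0.002,0,-0.178,0],[0.3,0.002,0,-0.178,0],[0.3,0.002,0,-0.178,0],[0.3,0.002,0,-0.178,0],[0.3,0.002,0,-0.178,0]]
  ],
  "squeeze": 40
}}

```text
clock: 3.8
eef_pos: [0.6009, 0.1437, 0.0799]
orientation: [180.0, -0.2, 12.8]
wrist_force: [-0.1, -0.2, 6.2]
width: 0.0493
```

Run:
```python
from h import *
from rig import env
st=env.state();print(st["width"],st["eef_pos"],st["wrist_force"])
```

```text
0.04928218275215265 [0.60085912 0.14367873 0.07993381] [-0.14336521 -0.2199333   6.19698243]
```

Request:
{"method": "move_arm", "body": {
  "moves": [
    [[0.3,0,0,0.02,0],[0.3,0,0,0.05,0],[0.3,0,0,0.08,0],[0.3,0,0,0.11,0],[0.3,-0.01,0.01,0.12,0],[0.3,-0.035,0.033,0.12,0],[0.3,-0.065,0.061,0.12,0],[0.3,-0.095,0.09,0.12,0],[0.3,-0.125,0.118,0.12,0],[0.3,-0.148,0.14,0.12,0],[0.3,-0.158,0.15,0.12,0],[0.3,-0.158,0.15,0.12,0]]
  ]
}}

```text
clock: 5.0
eef_pos: [0.4391, 0.2947, 0.1976]
orientation: [180.0, 0.2, 13.0]
wrist_force: [-0.0, -0.4, -1.2]
width: 0.0492
```

Run:
```python
from h import *
from rig import env
st=env.state();print(st["width"],st["eef_pos"],st["wrist_force"])
c=env.camera("wrist");s=env.camera("scene")
cv2.imwrite("pics/ws2.png",np.hstack([cv2.resize(x["color"],(400,300)) for x in(c,s)]))
```

```text
0.04915004221532252 [0.43910541 0.29466003 0.19758566] [-0.02108236 -0.35803093 -1.24226961]
```

View pics/ws2.png

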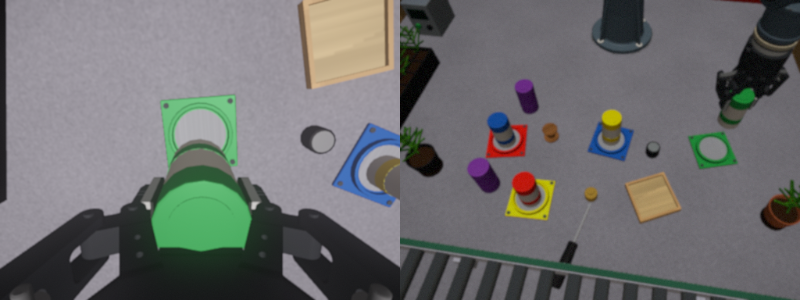

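The green canister is held upright above its station. I'll lower it and release.

Request:
{"method": "move_arm", "body": {
  "moves": [
    [[0.3,0.001,0,-0.03,0],[0.3,0.001,0,-0.07,0],[0.3,0.001,0,-0.095,0],[0.3,0.001,0,-0.11,0],[0.3,0.001,0,-0.116,0],[0.3,0.001,0,-0.117,0],[0.3,0.001,0,-0.117,0],[0.6,0.001,0,-0.117,0],[1,0.001,0,-0.117,0],[1,0.001,0,-0.117,0],[1,0.001,0,-0.117,0],[1,0.001,0,-0.117,0]]
  ]
}}

```text
clock: 6.3
eef_pos: [0.4428, 0.2937, 0.0816]
orientation: [-180.0, -0.0, 12.8]
wrist_force: [0.2, -0.5, 0.2]
width: 0.0857
```

Request:
{"method": "move_arm", "body": {
  "moves": [
    [[1,0,0,0.02,0],[1,0,0,0.05,0],[1,0,0,0.09,0],[1,0,0,0.13,0],[1,0.0,0,0.16,0],[1,0.02,-0.04,0.16,0],[1,0.04,-0.08,0.16,0],[1,0.06,-0.12,0.16,0],[1,0.08,-0.16,0.16,0],[1,0.1,-0.2,0.16,0],[1,0.12,-0.24,0.16,0],[1,0.14,-0.28,0.16,0]]
  ]
}}

```text
clock: 7.5
eef_pos: [0.583, 0.0119, 0.2413]
orientation: [-180.0, 0.0, 12.8]
wrist_force: [0.8, 0.3, -0.6]
width: 0.0856
```

Run:
```python
from h import *
from rig import env
st=env.state();print(st["width"],st["eef_pos"],st["wrist_force"])
c=env.camera("wrist");s=env.camera("scene")
cv2.imwrite("pics/ws3.png",np.hstack([cv2.resize(x["color"],(400,300)) for x in(c,s)]))
```

```text
0.08560323600745784 [0.58303871 0.01193515 0.24129266] [ 0.80543367  0.30227825 -0.61195223]
```

View pics/ws3.png

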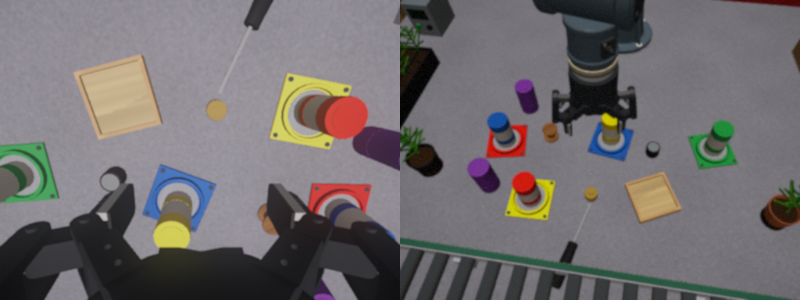

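Green stands in the green station (scene at 718,140). Next is red: pick it up and park it on the tray.

Request:
{"method": "move_arm", "body": {
  "moves": [
    [[1,0.01,-0.025,0,0],[1,0.025,-0.065,0,0],[1,0.045,-0.105,0,0],[1,0.06,-0.14,0,0],[1,0.068,-0.159,0,0],[1,0.068,-0.159,0,0],[1,0.068,-0.159,0,0],[1,0.068,-0.159,0,0]]
  ]
}}

```text
clock: 8.4
eef_pos: [0.6499, -0.1435, 0.2411]
orientation: [-179.9, 0.1, 12.9]
wrist_force: [0.2, 0.7, -0.1]
width: 0.0852
```

Run:
```python
from h import *
from rig import env
st=env.state();print(st["width"],st["eef_pos"],st["wrist_force"])
c=env.camera("wrist")
cv2.imwrite("pics/w4.png",c["color"])
print(proj(c,[.651,-.145,.102]))
```

```text
0.08524465559405923 [ 0.64985466 -0.14345957  0.24107573] [ 0.22148554  0.7133236  -0.0785441 ]
[258.11481516 186.03684606]
```

View pics/w4.png

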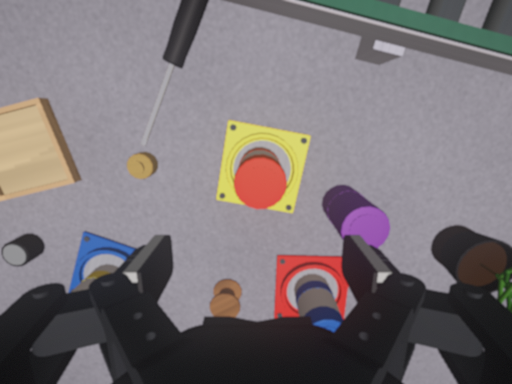

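The red lid is at (260,181) against a prediction of (258,186), so it is centred. I'll grasp it.

Request:
{"method": "move_arm", "body": {
  "moves": [
    [[1,0.001,0,-0.03,0],[1,0.002,0,-0.07,0],[1,0.002,0,-0.11,0],[1,0.002,0,-0.14,0],[1,0.002,0,-0.157,0],[1,0.002,0,-0.162,0],[0.4,0.002,0,-0.162,0],[0.3,0.002,0,-0.162,0],[0.3,0.002,0,-0.162,0],[0.3,0.002,0,-0.162,0],[0.3,0.002,0,-0.162,0],[0.3,0.002,0,-0.162,0]]
  ]
}}

```text
clock: 9.65
eef_pos: [0.6541, -0.1457, 0.0815]
orientation: [179.9, -0.2, 12.8]
wrist_force: [0.2, 0.5, 6.7]
width: 0.0489
```

Request:
{"method": "move_arm", "body": {
  "moves": [
    [[0.3,0,0,0.02,0],[0.3,0,0,0.05,0],[0.3,0,0,0.08,0],[0.3,0,0.01,0.105,0],[0.3,-0.006,0.035,0.11,0],[0.3,-0.012,0.075,0.11,0],[0.3,-0.019,0.115,0.11,0],[0.3,-0.026,0.155,0.11,0],[0.3,-0.032,0.195,0.11,0],[0.3,-0.039,0.235,0.11,0],[0.3,-0.045,0.27,0.11,0],[0.3,-0.048,0.289,0.11,0]]
  ]
}}

```text
clock: 10.85
eef_pos: [0.6032, 0.1465, 0.1893]
orientation: [-180.0, 0.1, 13.0]
wrist_force: [0.5, -0.9, -2.6]
width: 0.0494
```

Request:
{"method": "move_arm", "body": {
  "moves": [
    [[0.3,0,0,0,0],[0.3,0,0,-0.03,0],[0.3,0,0,-0.065,0],[0.3,0,0,-0.09,0],[0.3,0,0,-0.104,0],[0.3,0,0,-0.107,0],[0.3,0,0,-0.107,0],[0.3,0,0,-0.107,0],[0.6,0,0,-0.107,0],[1,0,0,-0.107,0],[1,0,0,-0.107,0],[1,0,0,-0.107,0]]
  ]
}}

```text
clock: 12.05
eef_pos: [0.605, 0.1437, 0.0828]
orientation: [180.0, -0.0, 12.8]
wrist_force: [-0.6, -0.8, -0.3]
width: 0.0854
```

Request:
{"method": "move_arm", "body": {
  "moves": [
    [[1,0,0,0.02,0],[1,0,0,0.05,0],[1,0,0,0.09,0],[1,0,0,0.13,0],[1,-0.01,-0.01,0.16,0],[1,-0.04,-0.03,0.16,0],[1,-0.07,-0.055,0.16,0],[1,-0.1,-0.08,0.16,0],[1,-0.13,-0.1,0.16,0],[1,-0.148,-0.116,0.16,0],[1,-0.154,-0.122,0.16,0],[1,-0.154,-0.122,0.16,0]]
  ]
}}

```text
clock: 13.25
eef_pos: [0.4507, 0.0212, 0.2427]
orientation: [180.0, -0.0, 12.7]
wrist_force: [0.5, 1.0, -0.4]
width: 0.0854
```

Run:
```python
from h import *
from rig import env
st=env.state();print(st["width"],st["eef_pos"],st["wrist_force"])
c=env.camera("wrist");s=env.camera("scene")
print(proj(c,[.451,.022,.102])*400/512)
cv2.imwrite("pics/ws5.png",np.hstack([cv2.resize(x["color"],(400,300)) for x in(c,s)]))
```

```text
0.08541387171495417 [0.45068588 0.02116641 0.24265883] [ 0.54048571  0.95445238 -0.42552489]
[199.3782783  145.46370825]
```

View pics/ws5.png

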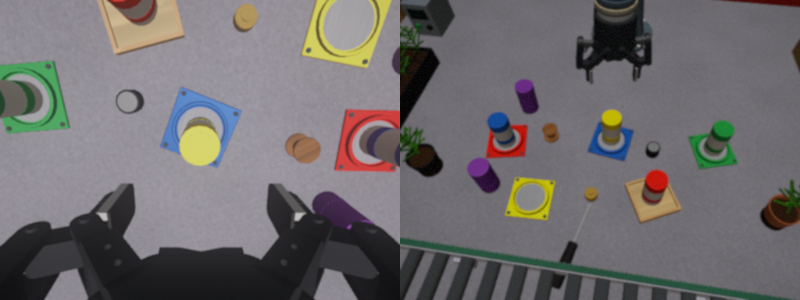

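Red is parked on the tray, and yellow is centred under the gripper at (200,146). I'll grasp yellow and carry it to the yellow station.

Request:
{"method": "move_arm", "body": {
  "moves": [
    [[1,0,0,-0.03,0],[1,0,0,-0.07,0],[1,0,0,-0.11,0],[1,0,0,-0.14,0],[1,0,0,-0.157,0],[1,0,0,-0.162,0],[0.4,0,0,-0.162,0],[0.3,0,0,-0.162,0],[0.3,0,0,-0.162,0],[0.3,0,0,-0.162,0],[0.3,0,0,-0.162,0],[0.3,0,0,-0.162,0]]
  ]
}}

```text
clock: 14.55
eef_pos: [0.4516, 0.0217, 0.0813]
orientation: [180.0, -0.2, 12.8]
wrist_force: [0.9, 1.9, 7.1]
width: 0.0491
```

Request:
{"method": "move_arm", "body": {
  "moves": [
    [[0.3,0,0,0.02,0],[0.3,0,0,0.05,0],[0.3,0,0,0.08,0],[0.3,0.005,-0.004,0.105,0],[0.3,0.025,-0.022,0.11,0],[0.3,0.055,-0.047,0.11,0],[0.3,0.085,-0.073,0.11,0],[0.3,0.115,-0.099,0.11,0],[0.3,0.145,-0.125,0.11,0],[0.3,0.175,-0.15,0.11,0],[0.3,0.193,-0.166,0.11,0],[0.3,0.199,-0.171,0.11,0]]
  ]
}}

```text
clock: 15.75
eef_pos: [0.651, -0.1517, 0.1896]
orientation: [179.9, -0.0, 12.7]
wrist_force: [-0.6, -0.1, -2.7]
width: 0.0496
```

Request:
{"method": "move_arm", "body": {
  "moves": [
    [[0.3,0,0,0,0],[0.3,0,0,-0.03,0],[0.3,0,0,-0.065,0],[0.3,0,0,-0.09,0],[0.3,0,0,-0.104,0],[0.3,0,0,-0.108,0],[0.3,0,0,-0.108,0],[0.3,0,0,-0.108,0],[0.6,0,0,-0.108,0],[1,0,0,-0.108,0],[1,0,0,-0.108,0],[1,0,0,-0.108,0]]
  ]
}}

```text
clock: 16.95
eef_pos: [0.6501, -0.1496, 0.0828]
orientation: [180.0, -0.0, 12.8]
wrist_force: [0.5, -0.8, -0.5]
width: 0.0857
```

Request:
{"method": "move_arm", "body": {
  "moves": [
    [[1,0,0,0.02,0],[1,0,0,0.05,0],[1,0,0,0.09,0],[1,0,0,0.13,0],[1,-0.01,-0.007,0.16,0],[1,-0.04,-0.028,0.16,0],[1,-0.07,-0.049,0.16,0],[1,-0.1,-0.07,0.16,0],[1,-0.13,-0.09,0.16,0],[1,-0.147,-0.103,0.16,0],[1,-0.151,-0.106,0.16,0],[1,-0.151,-0.106,0.16,0]]
  ]
}}

```text
clock: 18.15
eef_pos: [0.4987, -0.2558, 0.2426]
orientation: [180.0, -0.0, 12.7]
wrist_force: [-0.1, 0.5, 0.5]
width: 0.0852
```

Run:
```python
from h import *
from rig import env
st=env.state();print(st["width"],st["eef_pos"],st["wrist_force"])
c=env.camera("wrist");s=env.camera("scene")
print(proj(c,[.499,-.255,.102])*400/512)
cv2.imwrite("pics/ws6.png",np.hstack([cv2.resize(x["color"],(400,300)) for x in(c,s)]))
```

```text
0.08517481801664731 [ 0.49869293 -0.25582743  0.24260484] [-0.07686048  0.51346801  0.53361346]
[199.35745859 145.47855881]
```

View pics/ws6.png

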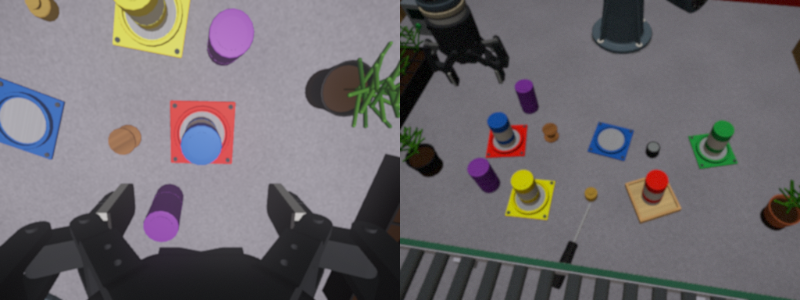

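Yellow is seated in the yellow station and blue is centred at (201,143). I'll grasp blue and carry it to the blue station.

Request:
{"method": "move_arm", "body": {
  "moves": [
    [[1,0.001,0,-0.03,0],[1,0.001,0,-0.07,0],[1,0.001,0,-0.11,0],[1,0.001,0,-0.14,0],[1,0.001,0,-0.157,0],[1,0.001,0,-0.162,0],[0.4,0.001,0,-0.162,0],[0.3,0.001,0,-0.162,0],[0.3,0.001,0,-0.162,0],[0.3,0.001,0,-0.162,0],[0.3,0.001,0,-0.162,0],[0.3,0.001,0,-0.162,0]]
  ]
}}

```text
clock: 19.45
eef_pos: [0.5008, -0.2558, 0.0817]
orientation: [179.9, -0.1, 12.8]
wrist_force: [1.4, 2.1, 5.8]
width: 0.0493
```

Request:
{"method": "move_arm", "body": {
  "moves": [
    [[0.3,0,0,0.02,0],[0.3,0,0,0.05,0],[0.3,0,0,0.08,0],[0.3,0,0.01,0.105,0],[0.3,-0.006,0.035,0.11,0],[0.3,-0.012,0.075,0.11,0],[0.3,-0.019,0.115,0.11,0],[0.3,-0.026,0.155,0.11,0],[0.3,-0.032,0.195,0.11,0],[0.3,-0.039,0.235,0.11,0],[0.3,-0.045,0.268,0.11,0],[0.3,-0.047,0.278,0.11,0]]
  ]
}}

```text
clock: 20.65
eef_pos: [0.4501, 0.0254, 0.19]
orientation: [-179.9, 0.2, 13.0]
wrist_force: [-0.7, 0.4, -2.9]
width: 0.0494
```

Request:
{"method": "move_arm", "body": {
  "moves": [
    [[0.3,0,0,0,0],[0.3,0,0,-0.03,0],[0.3,0,0,-0.065,0],[0.3,0,0,-0.09,0],[0.3,0,0,-0.104,0],[0.3,0,0,-0.108,0],[0.3,0,0,-0.108,0],[0.3,0,0,-0.108,0],[0.6,0,0,-0.108,0],[1,0,0,-0.108,0],[1,0,0,-0.108,0],[1,0,0,-0.108,0]]
  ]
}}

```text
clock: 21.85
eef_pos: [0.453, 0.0226, 0.0826]
orientation: [180.0, -0.0, 12.8]
wrist_force: [-0.2, -0.2, 0.2]
width: 0.0853
```

Request:
{"method": "move_arm", "body": {
  "moves": [
    [[1,0,0,0.02,0],[1,0,0,0.05,0],[1,0,0,0.09,0],[1,0,0,0.13,0],[1,0.01,0.01,0.16,0],[1,0.04,0.03,0.16,0],[1,0.07,0.055,0.16,0],[1,0.1,0.08,0.16,0],[1,0.13,0.1,0.16,0],[1,0.147,0.116,0.16,0],[1,0.152,0.121,0.16,0],[1,0.152,0.121,0.16,0]]
  ]
}}

```text
clock: 23.05
eef_pos: [0.6044, 0.1441, 0.2418]
orientation: [180.0, 0.1, 12.9]
wrist_force: [-0.7, -1.2, 0.2]
width: 0.0856
```

Run:
```python
from h import *
from rig import env
st=env.state();print(st["width"],st["eef_pos"],st["wrist_force"])
c=env.camera("wrist");s=env.camera("scene")
print(proj(c,[.605,.144,.102])*400/512)
cv2.imwrite("pics/ws7.png",np.hstack([cv2.resize(x["color"],(400,300)) for x in(c,s)]))
```

```text
0.08560680892516112 [0.60438765 0.14408102 0.24180103] [-0.69266705 -1.18828036  0.23500307]
[200.20648727 145.33724823]
```

View pics/ws7.png

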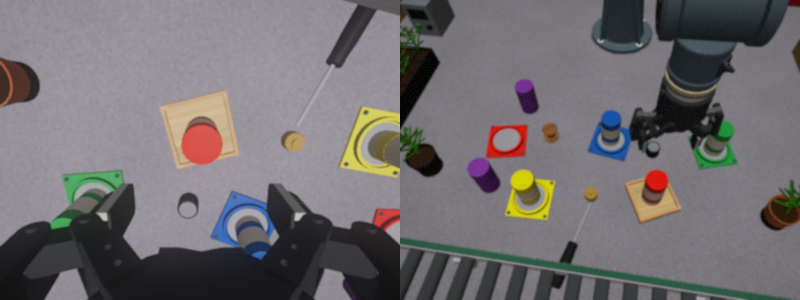

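Blue is seated in the blue station. The red lid is at (202,143) on the tray, centred, so I'll move it to its own station.

Request:
{"method": "move_arm", "body": {
  "moves": [
    [[1,0,0,-0.03,0],[1,0,0,-0.07,0],[1,0,0,-0.11,0],[1,0,0,-0.14,0],[1,0,0,-0.157,0],[1,0,0,-0.162,0],[0.4,0,0,-0.162,0],[0.3,0,0,-0.162,0],[0.3,0,0,-0.162,0],[0.3,0,0,-0.162,0],[0.3,0,0,-0.162,0],[0.3,0,0,-0.162,0]]
  ]
}}

```text
clock: 24.35
eef_pos: [0.6058, 0.1435, 0.0821]
orientation: [180.0, -0.2, 12.8]
wrist_force: [-0.6, -1.1, 7.1]
width: 0.0495
```

Request:
{"method": "move_arm", "body": {
  "moves": [
    [[0.3,0,0,0.02,0],[0.3,0,0,0.05,0],[0.3,0,0,0.08,0],[0.3,0,0,0.11,0],[0.3,-0.005,-0.015,0.12,0],[0.3,-0.013,-0.045,0.12,0],[0.3,-0.023,-0.083,0.12,0],[0.3,-0.034,-0.123,0.12,0],[0.3,-0.045,-0.163,0.12,0],[0.3,-0.056,-0.203,0.12,0],[0.3,-0.066,-0.24,0.12,0],[0.3,-0.075,-0.27,0.12,0]]
  ]
}}

```text
clock: 25.55
eef_pos: [0.5276, -0.1288, 0.1993]
orientation: [-180.0, 0.1, 12.7]
wrist_force: [0.8, 0.1, -1.4]
width: 0.0491
```

Request:
{"method": "move_arm", "body": {
  "moves": [
    [[0.3,-0.01,-0.035,0,0],[0.3,-0.02,-0.07,0,0],[0.3,-0.028,-0.105,0,0],[0.3,-0.033,-0.126,0,0],[0.3,-0.035,-0.132,0,0],[0.3,-0.035,-0.132,0,0],[0.3,-0.035,-0.132,0,0]]
  ]
}}

```text
clock: 26.25
eef_pos: [0.4941, -0.2571, 0.1997]
orientation: [-179.9, 0.1, 12.8]
wrist_force: [0.8, -0.1, -2.1]
width: 0.0492
```

Request:
{"method": "move_arm", "body": {
  "moves": [
    [[0.3,0,0,0,0],[0.3,0,0,-0.03,0],[0.3,0,0,-0.07,0],[0.3,0,0,-0.1,0],[0.3,0,0,-0.114,0],[0.3,0,0,-0.118,0],[0.3,0,0,-0.118,0],[0.3,0,0,-0.118,0],[0.6,0,0,-0.118,0],[1,0,0,-0.118,0],[1,0,0,-0.118,0],[1,0,0,-0.118,0]]
  ]
}}

```text
clock: 27.45
eef_pos: [0.4949, -0.2585, 0.0826]
orientation: [180.0, -0.0, 12.8]
wrist_force: [0.3, 0.3, 0.1]
width: 0.0851
```

Request:
{"method": "move_arm", "body": {
  "moves": [
    [[1,0,0,0.02,0],[1,0,0,0.05,0],[1,0,0,0.09,0],[1,0,0,0.13,0],[1,0,0,0.16,0],[1,-0.03,-0.03,0.17,0],[1,-0.06,-0.06,0.17,0],[1,-0.09,-0.09,0.17,0],[1,-0.12,-0.12,0.17,0],[1,-0.14,-0.14,0.17,0],[1,-0.15,-0.15,0.17,0],[1,-0.15,-0.15,0.17,0]]
  ]
}}

```text
clock: 28.65
eef_pos: [0.3438, -0.4095, 0.2523]
orientation: [180.0, -0.0, 12.7]
wrist_force: [-0.2, -0.5, -0.6]
width: 0.0853
```

Run:
```python
from h import *
from rig import env
st=env.state();print(st["width"],st["eef_pos"],st["wrist_force"])
c=env.camera("top");s=env.camera("scene")
cv2.imwrite("pics/f_top.png",cv2.resize(c["color"][110:275,100:400],None,fx=2.2,fy=2.2,interpolation=cv2.INTER_CUBIC))
cv2.imwrite("pics/f_sc.png",cv2.resize(s["color"][95:290,80:440],None,fx=2.2,fy=2.2,interpolation=cv2.INTER_CUBIC))
S=dict(green=(.4415,.2935),blue=(.4527,.0226),yellow=(.6486,-.1496),red=(.4949,-.2589))
for k,p in S.items(): print(k,"expected lid crop px if centred",((proj(c,[*p,.102])-[100,110])*2.2).round(0),"scene",((proj(s,[*p,.102])-[80,95])*2.2).round(0))
```

```text
0.0852879632599056 [ 0.34381153 -0.4094514   0.2523067 ] [-0.23887195 -0.48906108 -0.55685878]
green expected lid crop px if centred [ 46. 241.] scene [736. 148.]
blue expected lid crop px if centred [313. 231.] scene [422. 122.]
yellow expected lid crop px if centred [478.  46.] scene [169. 294.]
red expected lid crop px if centred [587. 191.] scene [ 98. 123.]
```

View pics/f_top.png

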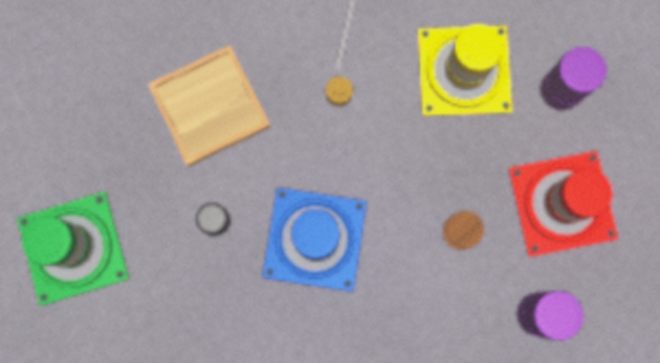

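View pics/f_sc.png

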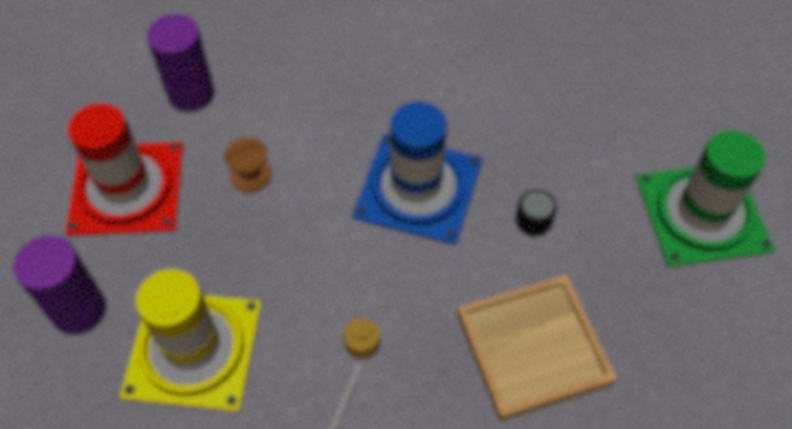

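All four lids sit within a few enlarged pixels of where centred, upright canisters should appear. The tray is empty and the purple canisters have not moved. I'm handing the job in.

```bash
python3 -c "
from rig import env
print(env.job_done())"
```

```text
the job is handed in; nothing more can be done
None
```

All four canisters now stand on the stations of their own colour, and I handed the job in after about 29 s of the allowed 112 s.

**What I did:**
1. Green went from the tray to the green station.
2. Red was parked on the tray.
3. Yellow went from the blue station to the yellow station.
4. Blue went from the red station to the blue station.
5. Red went from the tray to the red station.

**Last checks:** In the final top and scene pictures each canister is upright inside its rim. Each lid is within about 5 mm of where a centred canister's lid should appear, and the play is about 14 mm. The tray is empty, the purple look-alikes and the other objects are where they were, and the gripper is clear of everything. The highest wrist force the moves reported was about 7 N.

**Disagreements:**
- The wrist camera put some lids and the tray about 4 to 5 px (about 4 mm) off my measured positions. That is small against the play, and every grasp still closed at 49 mm.
- One side of the green plate measured 95 mm instead of 104 mm because I misread a corner. I cross-checked its centre against the plate's colour centroid before placing the canister.

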